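# Clear the pan lid, break its seal and hold it ajar

## Robot

A 6-joint arm with a two-finger parallel gripper is mounted at the origin on the work surface; the furniture and walls round the work are solid. World frame = base frame: x ahead of the robot, y to its left, z up, the work surface at z = 0. Lengths are in m, angles in rad, forces in N, time in s.
With the tool pointing down it reaches from about 0.275 to 0.975 m from the base axis. Payload 8.4 kg.
Tool frame: the origin (TCP) lies at the very end of the fingers, on their centre line; the grasp point (between the pads) lies hold_point_z behind it (hold_point_z is the distance from the TCP to the grasp point, in m); y points along the fingers, x is the direction in which the jaws open and shut, and the axes are right-handed (so a half turn about y gives the same grasp; the last joint's range is limited). The gripper opens to 92 mm and grips with 3 to 60 N. Pads are 20 mm wide; open, the fingers measure 128 mm over their backs; the gripper's body (75 mm by 189 mm) begins 69 mm behind the grasp point.
Start: joints at [1.291, 0.353, 1.633, -0, 1.155, -0.002], TCP at [0.171, 0.601, 0.215] pointing down, gripper open.
Joint ranges: [-2.63, 2.63], [-0.92, 2.1], [0.06, 2.66], [-1.3, 4.44], [0, 2.69], [-3.02, 3.02]. Speed limits (rad/s): [2.22, 2.22, 2.79, 3.14, 3.14, 3.14].

## Interface

Orientations are given as [roll, pitch, yaw] about the fixed x, y, z axes, in that order (R = Rz(yaw) Ry(pitch) Rx(roll)).
In Python, from bench import * gives the robot as it stands.
- The arm moves only by the shell command python3 -m jog 'ROWS' [FORCE]. ROWS is a JSON object of lists of equal length, an entry for each row: "claw": the closure, from -1 (fully open) to 1 (shut), so that 0 is half open; "translation": the shift along the tool's x, y, z normalised to -1 to 1, where 1 is 0.5 m, a list of three; "turn": the turn about the tool's y normalised to -1 to 1, where 1 is 60 degrees. In form: {"claw": [claw, ...], "translation": [[tx, ty, tz], ...], "turn": [turn, ...]}. A call has 1 to 20 rows; each row shifts and turns the commanded pose from where the row before left it, along the tool's axes as they then stand; what a row does not reach is not made up. A row lasts 1/8 s, in which the tool goes at most 62.5 mm and 10.7 degrees, less where a joint would pass 70% of its speed; a pose out of reach is approached as far as the arm can. A call with a number of a shift or a turn outside -1 to 1 is refused whole. A call with a gripper value outside its range is refused whole. The fingers move at their own pace and stop on an object; FORCE is the grip in N (left out, the last holds). Time passes only in rows, so rows that do not move let the fingers close. It gives the time, the measured TCP pose, the force and the opening at its end, in the units of the state.
- observe(): the state, without advancing time (a new reading comes with each control period).
- read_camera(name): name is "side" or "top"; returns the picture (480x640x3 uint8, red, green, blue); there is no depth.
- camera_info(name): a dict with "vfov" (degrees; the focal length in pixels is half the picture's height over the tangent of half this angle, whatever the lens; pixels are square), "cx", "cy" (the principal point, pixels), "T" (4x4, takes a point from camera to world coordinates). Camera axes: x right, y down, z forward; pixel columns grow to the right and rows downward; lengths in m; the calibration is good to about 2 mm. A picture is of the moment at which its call begins. camera_info takes no time and is no camera call.
- sign_off(): hands the job in, once; it reports no verdict.
The state is a dict: "clock": time; "qpos": joint angles; "dq": joint speeds; "joint_torque": joint torques, N m; "position": TCP position; "orientation": TCP orientation; "wrist_force": force on the tool from outside, world axes, zero at the start; "moment": the same for the moment, N m; "opening": finger opening in m.
Only numpy, scipy, OpenCV 4.12 (cv2) and the standard library are available. Lean on these libraries where they do the work, as an engineer would, in place of code of your own. Each camera call takes 0.05 s, during which the arm holds its last target.

## Task

The hot pan has to be vented, but two cardboard scraps lie on its lid: put both into the waste bin first, while the lid is still shut. Then take the lid by its bar handle, break it free from its sticky seal without letting it fly up, and hold it still with its front edge about 4 cm open; finish while holding it so, gripper still on the handle. Leave the other things on the table where they are.

Things in the scene. Friction and masses are not known exactly. Their poses are not given: they have to be found in the camera images.
- pan: Rectangular steel pan fixed to the table, 230 (x) x 200 (y) x 95 mm high, closed by a flat metal lid. Origin: centre of the underside, on the table. Its +x points from the handle side to the hinge side (mostly away from the robot), z up. With the lid shut, the lid's flat top is 109 mm above the table, and the lid covers 236 x 210 mm.
- pan_hinge (a point): Middle of the lid's hinge axis, on the pan's far (+x) edge: at (122, 0, 99) mm in the pan's frame. The axis runs along the pan's y.
- pan_lid (a joint): Angle of the lid in rad: 0 shut, grows as the front (handle) edge swings up, to 1.5. Front edge 240 mm from the hinge axis: 0.17 rad is a gap of about 4 cm. A seal under the front resists with up to about 12 to 18 N of pull at the handle over the first 4 to 6 mm, then lets go suddenly; only the lid's weight (2 N at the handle) stays. Let go, it falls back onto the seal.
- handle_grip (a point): Middle of the axis of the lid's handle: a black round bar along the pan's y, 14 mm thick, 80 mm long between two steel end blocks 16 mm wide (104 mm over all). The axis is 30 mm above the lid's top, 23 mm free below the bar. At (-90, 0, 139) mm in the pan's frame when shut, 212 mm from the hinge axis in plan. Grip it closing along the pan's x; the bar may roll in the grip as the lid tilts.
- core_stub: Scrap on the lid: short piece of a cardboard tube standing on end, 40 mm outside diameter, 28 mm hole, 26 mm high. Origin: centre of its underside; z along the tube.
- card_offcut: Scrap on the lid: stepped piece of thick cardboard, 52 (x) x 28 (y) mm, 24 mm high over its -x two thirds and 12 mm over the rest. Origin: centre of the 52 x 28 underside; grip it across y, 9 mm toward -x from the origin.
- waste_bin: Open square bin of plain grey plastic fixed to the table to the robot's right of the pan, 160 x 160 x 110 mm high, walls and floor 4 mm. Origin: centre of its underside.
- sauce_pot: Bystander: small steel pot, 64 mm across and 33 mm high, behind the pan. Origin: centre of the underside.
- foil_tray: Bystander: oval foil tray with food under a lid board, 162 x 134 x 60 mm, behind the pan to the right. Origin: centre of the underside.
There are look-alikes about, which are no part of the job. Leave any blue look-alike of the card_offcut alone. What is shaped like the core_stub but turquoise is not meant.

How it is judged:
By the outcome, as a careful person would: the job done as asked, in the order asked, and still so for the second after the job is handed in, while the arm keeps its last pose, push and grip.
It also fails if it takes over 54 s, if anything falls off the work surface, if the arm or the gripper's body presses on something with over 40 N, if the wrist force passes 120 N, or if a joint passes its speed limit or range.

## Working session

There is one attempt and no reset: what is moved stays moved. The work goes in short steps, Python scripts to look and compute and a shell command to move; the robot and the scene stay as the last step left them, time stands still between calls to the robot, and variables do not carry over. Pictures are saved under pics/ and viewed, and the job is handed in when it is done.

```bash
ls; mkdir -p pics; python3 - <<'E'
from bench import *
import cv2
print(observe())
for n in("side","top"):
    print(n,camera_info(n)); cv2.imwrite(f"pics/{n}0.png",read_camera(n)[:,:,::-1])
E
```

```text
pics
{'clock': 0.0, 'qpos': array([ 1.29058817e+00,  3.53632090e-01,  1.63415079e+00,  3.45609792e-06,
        1.15520805e+00, -2.38299840e-03]), 'dq': array([-0.00115865, -0.0001699 , -0.00022328, -0.0003282 , -0.00096529,
        0.00140363]), 'joint_torque': array([ 1.54742102e-03, -5.93852055e+01, -3.34204888e+01,  6.98496541e-02,
        2.37022934e-02, -9.94817378e-05]), 'position': array([0.17126284, 0.60054583, 0.21386661]), 'orientation': array([-1.57078983e+00,  1.39826626e-03,  1.29296978e+00]), 'wrist_force': array([ 1.15097835, -0.73456247,  0.74578711]), 'moment': array([-0.02873777, -0.01156458, -0.01581527]), 'opening': 0.09178083488936445}
side {'vfov': 57.981064168530544, 'cx': 323.93977481440527, 'cy': 235.2470993954741, 'T': array([[-0.99428969, -0.0446656 ,  0.09691751,  0.47095426],
       [-0.10553685,  0.54612931, -0.83102633,  0.71250316],
       [-0.01581121, -0.83650927, -0.5477246 ,  0.66788096],
       [ 0.        ,  0.        ,  0.        ,  1.        ]])}
top {'vfov': 48.25484896705281, 'cx': 317.7210677167909, 'cy': 248.01314171465282, 'T': array([[ 0.0233153 , -0.99848215,  0.04989781,  0.51874483],
       [-0.99966354, -0.02385221, -0.01019169, -0.14216066],
       [ 0.0113664 , -0.0496434 , -0.99870233,  1.18885229],
       [ 0.        ,  0.        ,  0.        ,  1.        ]])}
```

View pics/side0.png

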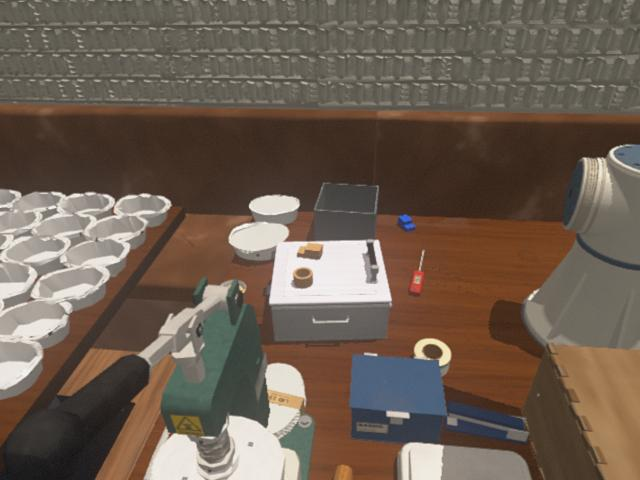

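View pics/top0.png

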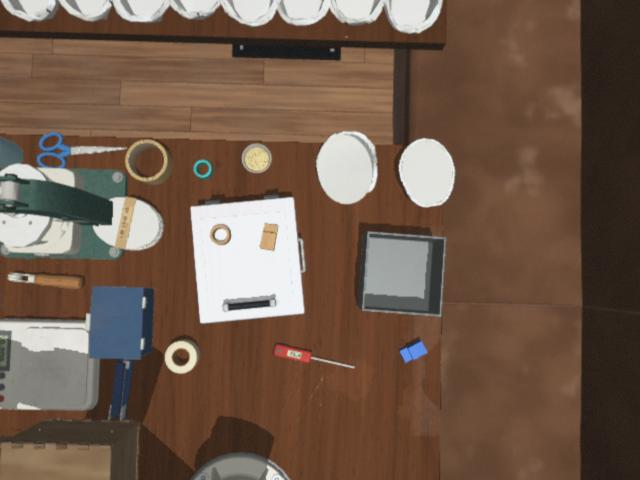

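The top view shows the lid at about (192–302, 198–322), with the ring at (220,235), the offcut at (269,237), the handle at (249,303) and the bin at (403,274). The blue look-alike is at (413,350) and the turquoise ring at (203,169). I'll zoom in next.

```bash
cat > h.py <<'E'
from bench import *
import numpy as np, cv2
def ray(n,u,v):
    c=camera_info(n);f=240/np.tan(np.radians(c['vfov']/2));T=c['T']
    return T[:3,3],T[:3,:3]@np.array([(u-c['cx'])/f,(v-c['cy'])/f,1])
def plane(n,u,v,z):
    o,d=ray(n,u,v);return o+d*(z-o[2])/d[2]
def proj(n,p):
    c=camera_info(n);f=240/np.tan(np.radians(c['vfov']/2));T=c['T']
    q=T[:3,:3].T@(np.array(p)-T[:3,3]);return c['cx']+f*q[0]/q[2],c['cy']+f*q[1]/q[2]
E
python3 - <<'E'
import cv2
t=cv2.imread('pics/top0.png');s=cv2.imread('pics/side0.png')
cv2.imwrite('pics/tz.png',cv2.resize(t[190:330,180:315],None,fx=4.2,fy=4.2,interpolation=cv2.INTER_CUBIC))
cv2.imwrite('pics/sz.png',cv2.resize(s[170:350,250:410],None,fx=3.3,fy=3.3,interpolation=cv2.INTER_CUBIC))
E
```

```text
(no output)
```

View pics/tz.png

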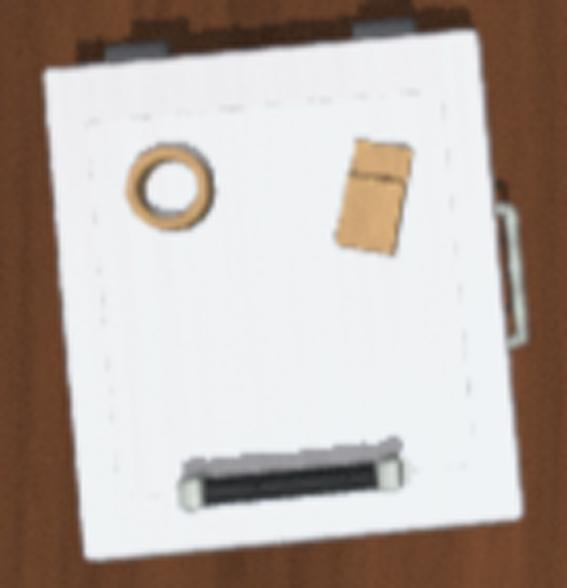

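View pics/sz.png

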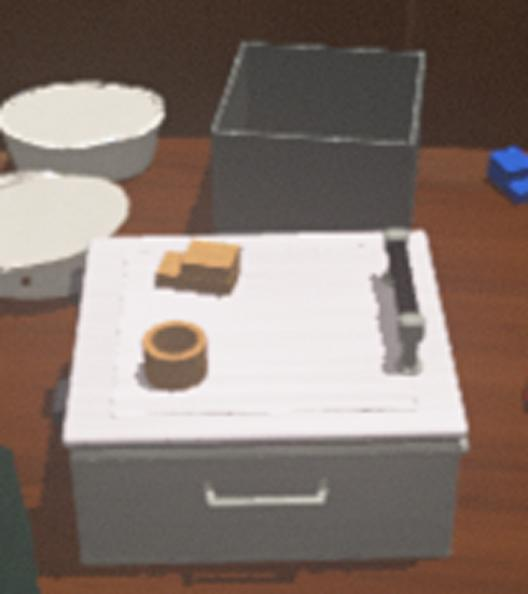

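```bash
python3 - <<'E'
from h import *
t=cv2.imread('pics/top0.png')
hsv=cv2.cvtColor(t,cv2.COLOR_BGR2HSV)
roi=np.zeros(t.shape[:2],np.uint8);roi[190:330,180:315]=1
def big(m,k=1):
    c,_=cv2.findContours(m.astype(np.uint8),cv2.RETR_EXTERNAL,cv2.CHAIN_APPROX_NONE)
    return sorted(c,key=cv2.contourArea)[::-1][:k]
def W(c,z):
    return np.array([plane('top',u,v,z)[:2] for u,v in c.reshape(-1,2)],np.float32)
def rect(w,name):
    r=cv2.minAreaRect(w*1000);print(name,np.round(r[0],1),np.round(r[1],1),round(r[2],2))
lid=(hsv[...,2]>200)&(hsv[...,1]<40)&(roi>0)
lid=cv2.morphologyEx(lid.astype(np.uint8),cv2.MORPH_OPEN,np.ones((7,7)))
rect(W(big(lid)[0],.109),'lid')
card=(hsv[...,0]>8)&(hsv[...,0]<25)&(hsv[...,1]>70)&(hsv[...,2]>120)&(roi>0)
card[:205]=0;card[:, :195]=0;card[:,296:]=0;card[300:]=0
for c in big(card,2):
    for z in(.109+.024,.109+.026):
        rect(W(c,z),'card %.3f'%z); 
    print(c.reshape(-1,2).mean(0),len(c))
bl=(hsv[...,2]<90)&(roi>0);bl[:285]=0;bl[315:]=0;bl[:,:215]=0;bl[:,285:]=0
rect(W(big(bl)[0],.142),'handle')
# handle by side view
s=cv2.imread('pics/side0.png');h2=cv2.cvtColor(s,cv2.COLOR_BGR2HSV)
for u,v in((362+0,0),):pass
for p in([184+0,0],):pass
for nm,pts in {'bar end L':(180+(190/4.2),190+491/4.2),'bar end R':(180+390/4.2,190+473/4.2)}.items(): print(nm,plane('top',*pts,.146))
for nm,pts in {'hnear':(250+411/3.3,170+323/3.3),'hfar':(250+397/3.3,170+237/3.3)}.items(): print(nm,plane('side',*pts,.146))
print('bin',[np.round(plane('top',u,v,.11)[:2],3) for u,v in((365,232),(445,234),(441,316),(360,311))])
print('side cyl top',plane('side',250+175/3.3,170+340/3.3,.135))
# tall top of offcut corners in side view
print([np.round(plane('side',250+a/3.3,170+b/3.3,.133)[:2],3) for a,b in((192,241),(240,246),(236,272),(182,265))])
print('top tall',[np.round(plane('top',180+a/4.2,190+b/4.2,.133)[:2],3) for a,b in((350,175),(406,185),(393,255),(335,243))])
E
```

```text
lid [546.1 -10.6] [234.  208.5] 6.81
card 0.133 [592.1 -55.4] [27.2 49.5] 81.58
card 0.135 [592.  -55.5] [27.1 49.4] 81.58
[268.67605634 236.66197183] 71
card 0.133 [593.6  41.2] [37.6 37.4] 1.4
card 0.135 [593.4  40.9] [37.5 37.4] 1.4
[219.94444444 234.46296296] 54
handle [457.9 -21.1] [11.6 79.4] 6.99
bar end L [0.45254819 0.02339425 0.146     ]
bar end R [ 0.46289528 -0.06838659  0.146     ]
hnear [0.45168829 0.0290805  0.146     ]
hfar [ 0.46149472 -0.06184764  0.146     ]
bin [array([ 0.607, -0.248]), array([ 0.607, -0.41 ]), array([ 0.442, -0.404]), array([ 0.448, -0.241])]
side cyl top [0.59217224 0.04349758 0.135     ]
[array([ 0.597, -0.065]), array([ 0.564, -0.062]), array([ 0.564, -0.032]), array([ 0.6  , -0.037])]
top tall [array([ 0.601, -0.045]), array([ 0.597, -0.071]), array([ 0.564, -0.066]), array([ 0.569, -0.039])]
```

```bash
python3 - <<'E'
from h import *
import bench
print([ (n,getattr(bench,n)) for n in dir(bench) if n[0]!='_' and not callable(getattr(bench,n))][:20])
def tri(a,b):
    o1,d1=ray('top',*a);o2,d2=ray('side',*b)
    s=np.linalg.lstsq(np.c_[d1,-d2],o2-o1,rcond=None)[0]
    print(np.round(o1+d1*s[0],3),np.round(o2+d2*s[1],3))
tri((137,420),(551,347)); tri((153,288),(352,360)); tri((108,222),(247,310)); tri((112,205),(240,290))
t=cv2.imread('pics/top0.png')
cv2.imwrite('pics/tz2.png',cv2.resize(t[120:480,0:320],None,fx=1.66,fy=1.66))
E
```

```text
[('hold_point_z', 0.0187)]
[0.227 0.192 0.123] [0.174 0.204 0.142]
[0.483 0.189 0.061] [0.486 0.189 0.061]
[0.606 0.232 0.208] [0.646 0.241 0.215]
[0.635 0.217 0.233] [0.659 0.222 0.238]
```

View pics/tz2.png

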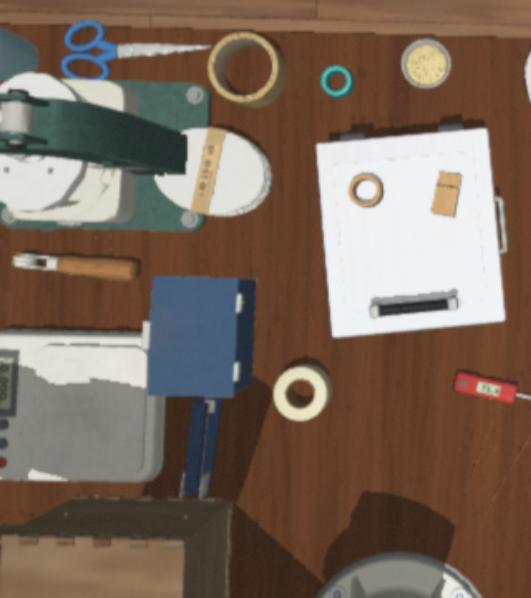

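```bash
python3 -m jog '{"claw":[-1,-1,-1,-1,-1],"translation":[[0,-0.1,0],[0,-0.1,0],[0,-0.1,0],[0,-0.1,0],[0,0,0]],"turn":[0,0,-0.06,-0.06,0]}' 30
```

```text
clock: 0.72
position: [0.1718, 0.6024, 0.4189]
orientation: [-1.572, -0.007, 1.419]
wrist_force: [-0.2, -0.1, -0.2]
opening: 0.092
```

```bash
python3 -m jog '{"claw":[-1,-1,-1,-1,-1,-1,-1,-1,-1,-1,-1,-1,-1],"translation":[[-0.08,0,-0.045],[-0.08,0,-0.045],[-0.08,0,-0.045],[-0.08,0,-0.045],[-0.08,0,-0.045],[-0.08,0,-0.045],[-0.08,0,-0.045],[-0.08,0,-0.045],[-0.08,0,-0.045],[-0.08,0,-0.045],[-0.08,0,-0.045],[-0.08,0,-0.045],[0,0,0]],"turn":[0,0,0,0,0,0,0,0,0,0,0,0,0]}'
cat >> h.py <<'E'
def to(x,y,z,yaw=None):
    s=observe();p=s['position'];w=s['orientation'][2]
    d=np.array([x,y,z])-p
    print('pos',np.round(p,4),'yaw',round(np.degrees(w),2),'f',np.round(s['wrist_force'],1),'op',round(s['opening'],4))
    X=np.array([np.cos(w),np.sin(w)]);Z=np.array([-np.sin(w),np.cos(w)])
    print('units x,y,z',np.round([d[:2]@X/.5,-d[2]/.5,d[:2]@Z/.5],4),'turn' ,None if yaw is None else round((np.degrees(w)-yaw)/60,4))
E
python3 -c "
from h import *
to(.583,-.053,.30,81)"
```

```text
clock: 2.35
position: [0.3656, 0.0833, 0.4132]
orientation: [-1.569, 0.001, 1.413]
wrist_force: [0.3, 0.3, -0.0]
opening: 0.0921
pos [0.3656 0.0833 0.4132] yaw 80.98 f [ 0.3  0.3 -0. ] op 0.0921
units x,y,z [-0.2012  0.2265 -0.4722] turn -0.0003
```

```bash
python3 -m jog '{"claw":[-0.2,-0.2,-0.2,-0.2,-0.2,-0.2,-0.2],"translation":[[-0.034,0.038,-0.079],[-0.034,0.038,-0.079],[-0.034,0.038,-0.079],[-0.034,0.038,-0.079],[-0.034,0.038,-0.079],[-0.032,0.038,-0.077],[0,0,0]],"turn":[0,0,0,0,0,0,0]}'
python3 -c "
from h import *
to(.583,-.053,.14,81)
cv2.imwrite('pics/t1.png',read_camera('top')[100:400,100:500,::-1]);cv2.imwrite('pics/s1.png',read_camera('side')[100:400,150:550,::-1])"
```

```text
clock: 3.22
position: [0.5837, -0.0495, 0.2971]
orientation: [-1.566, 0.0, 1.418]
wrist_force: [-0.8, 1.1, 0.0]
opening: 0.0552
pos [ 0.5837 -0.0495  0.2971] yaw 81.23 f [-0.8  1.1  0. ] op 0.0552
units x,y,z [-7.200e-03  3.142e-01  3.000e-04] turn 0.0039
```

View pics/s1.png

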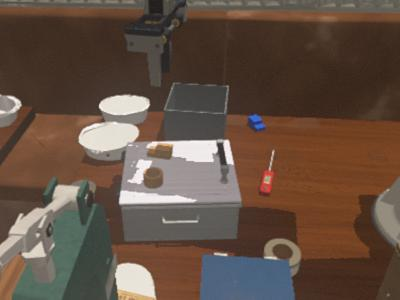

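The side view shows the gripper above the offcut at crop (155,80), with the lid and scraps undisturbed. I'll descend.

```bash
python3 -m jog '{"claw":[-0.2,-0.2,-0.2,-0.2,-0.2,-0.2],"translation":[[-0.006,0.07,0],[0,0.07,0],[0,0.07,0],[0,0.07,0],[0,0.03,0],[0,0,0]],"turn":[0,0,0,0,0,0]}'
python3 -c "
from h import *
to(.583,-.053,.114,81)
cv2.imwrite('pics/s2.png',cv2.resize(read_camera('side')[170:350,240:420,::-1],None,fx=3.3,fy=3.3))"
```

```text
clock: 4.08
position: [0.5825, -0.0521, 0.1457]
orientation: [-1.57, -0.0, 1.419]
wrist_force: [0.2, -0.9, -0.1]
opening: 0.0552
pos [ 0.5825 -0.0521  0.1457] yaw 81.32 f [ 0.2 -0.9 -0.1] op 0.0552
units x,y,z [-0.0016  0.0634 -0.0013] turn 0.0053
```

View pics/s2.png

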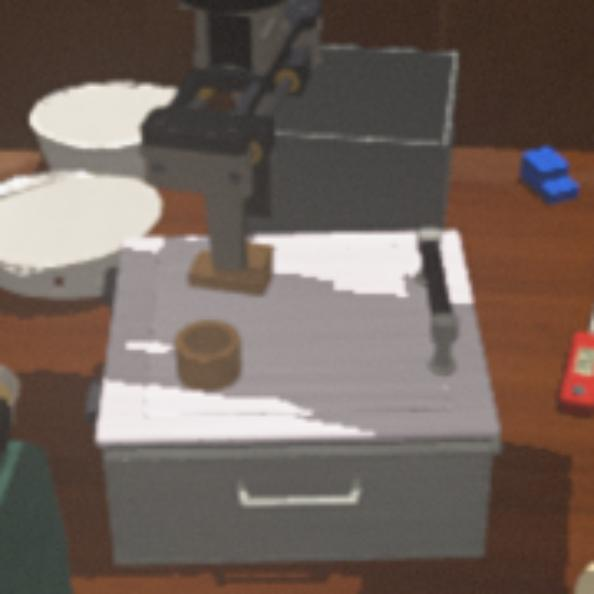

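```bash
python3 -c "
from h import *
for p in [(.5825+.1*.0276*1.6,-.0521+.0276,.1457),(.583,-.053,.133),(.5825+.006,-.0521+.036,.1457)]:
    u,v=proj('side',p);print((u-240)*3.3,(v-170)*3.3)"
python3 -m jog '{"claw":[-0.2,-0.2,-0.2,-0.2,1,1,1,1,1],"translation":[[0,0.02,0],[0,0.02,0],[0,0.0225,0],[0,0,0],[0,0,0],[0,0,0],[0,0,0],[0,0,0],[0,0,0]],"turn":[0,0,0,0,0,0,0,0,0]}' 15
```

```text
231.0240085282985 261.0859652335556
243.30404553662217 252.3649810034526
226.77962820009273 268.5824702742574
clock: 5.25
position: [0.5832, -0.0529, 0.1146]
orientation: [-1.571, 0.0, 1.419]
wrist_force: [-0.9, -1.2, 1.9]
opening: 0.0281
```

Gripped at 28 mm, which matches the offcut. Lift.

```bash
python3 -m jog '{"claw":[1,1,1,1,1],"translation":[[0,-0.04,0],[0,-0.08,0],[0,-0.09,0],[0,-0.08,0],[0,0,0]],"turn":[0,0,0,0,0]}'
python3 -c "
from h import *
to(.55,-.325,.255)"
```

```text
clock: 5.88
position: [0.5848, -0.053, 0.2627]
orientation: [-1.577, -0.0, 1.419]
wrist_force: [0.6, 0.5, -0.7]
opening: 0.028
pos [ 0.5848 -0.053   0.2627] yaw 81.28 f [ 0.6  0.5 -0.7] op 0.028
units x,y,z [-0.5482  0.0154 -0.0136] turn None
```

```bash
python3 -m jog '{"claw":[1,1,1,1,1,1,1,1,1,1,1,1,1,1,1],"translation":[[-0.05,0,0],[-0.08,0,-0.003],[-0.09,0,-0.003],[-0.09,0,-0.003],[-0.09,0,-0.003],[-0.09,0,-0.002],[-0.06,0,0],[0,0,0],[0,0.06,0],[0,0.08,0],[0,0.08,0],[0,0.08,0],[0,0.04,0],[0,0,0],[0,0,0]],"turn":[0,0,0,0,0,0,0,0,0,0,0,0,0,0,0]}'
python3 -c "
from h import *
to(.55,-.325,.09)
cv2.imwrite('pics/t3.png',read_camera('top')[100:400,100:500,::-1])
cv2.imwrite('pics/s3.png',cv2.resize(read_camera('side')[150:350,240:440,::-1],None,fx=3,fy=3))"
```

```text
clock: 7.75
position: [0.5493, -0.326, 0.0907]
orientation: [-1.573, 0.001, 1.419]
wrist_force: [-0.3, -0.5, -0.2]
opening: 0.0278
pos [ 0.5493 -0.326   0.0907] yaw 81.3 f [-0.3 -0.5 -0.2] op 0.0278
units x,y,z [ 0.0022  0.0014 -0.0012] turn None
```

View pics/t3.png

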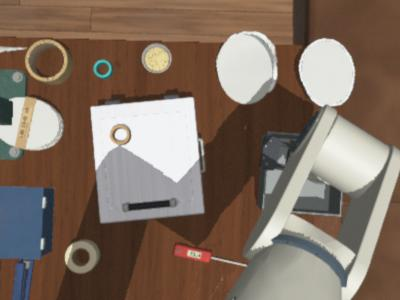

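View pics/s3.png

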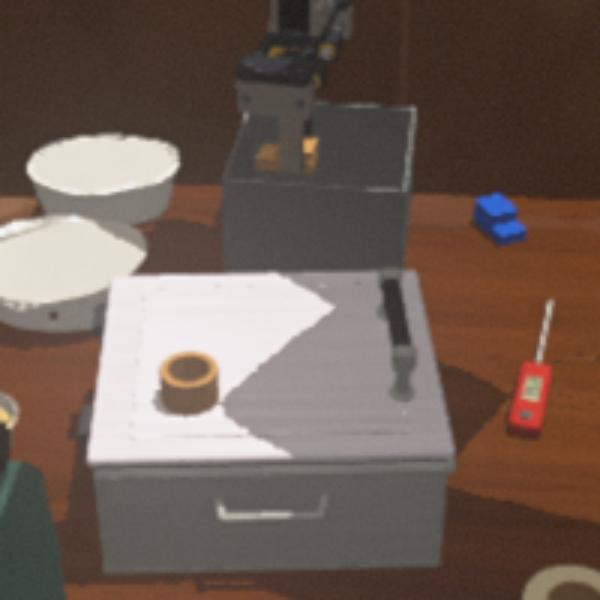

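The side view shows the offcut hanging inside the bin at crop (288,153). Release, rise, and head to the stub.

```bash
python3 -m jog '{"claw":[-0.4,-0.4,-0.4,-0.4,-0.4,-0.4,-0.4,-0.4,-0.4],"translation":[[0,0,0],[0,0,0],[0,0,0],[0,-0.06,0],[0,-0.09,0],[0,-0.09,0],[0,-0.09,0],[0,-0.03,0],[0,0,0]],"turn":[0,0,0,0,0,0,0,0,0]}'
python3 -c "
from h import *
to(.593,.042,.26)"
```

```text
clock: 8.98
position: [0.5485, -0.3259, 0.2696]
orientation: [-1.572, 0.0, 1.419]
wrist_force: [-0.2, -0.1, -0.4]
opening: 0.0644
pos [ 0.5485 -0.3259  0.2696] yaw 81.28 f [-0.2 -0.1 -0.4] op 0.0644
units x,y,z [0.7409 0.0193 0.0235] turn None
```

```bash
python3 -m jog '{"claw":[-0.4,-0.4,-0.4,-0.4,-0.4,-0.4,-0.4,-0.4,-0.4,-0.4],"translation":[[0.05,0,0.002],[0.09,0,0.003],[0.1,0,0.003],[0.1,0,0.003],[0.1,0,0.003],[0.1,0,0.003],[0.1,0,0.003],[0.07,0,0.003],[0.031,0,0],[0,0,0]],"turn":[0,0,0,0,0,0,0,0,0,0]}'
python3 -c "
from h import *
to(.593,.042,.114)
cv2.imwrite('pics/t4.png',cv2.resize(read_camera('top')[180:340,180:460,::-1],None,fx=2.8,fy=2.8))"
```

```text
clock: 10.22
position: [0.5924, 0.043, 0.2682]
orientation: [-1.569, 0.001, 1.42]
wrist_force: [0.4, 0.6, -0.4]
opening: 0.0641
pos [0.5924 0.043  0.2682] yaw 81.38 f [ 0.4  0.6 -0.4] op 0.0641
units x,y,z [-0.0018  0.3085 -0.0014] turn None
```

View pics/t4.png

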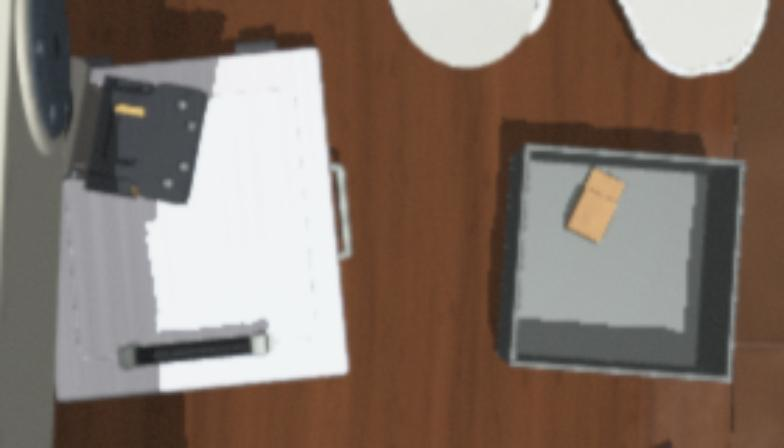

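The top view shows the offcut in the bin at crop (595,205). The arm link lies to the left of the gripper, so I'll check its clearance to the press before descending.

```bash
python3 -c "
from h import *
print(observe()['qpos'])
cv2.imwrite('pics/t5.png',read_camera('top')[:,:,::-1])
cv2.imwrite('pics/s5.png',read_camera('side')[:,:,::-1])"
```

```text
[ 6.85087168e-02  2.59391923e-01  1.64065055e+00 -4.55818523e-04
  1.24295510e+00 -1.35075119e+00]
```

View pics/t5.png

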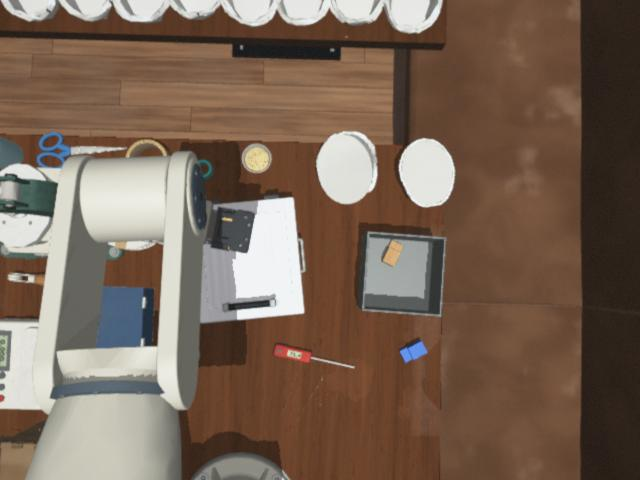

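View pics/s5.png

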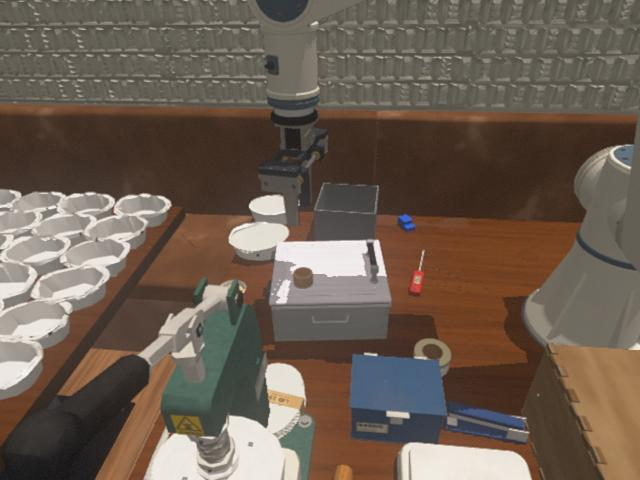

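The link is high above everything, because the tool hangs far below the wrist. Descending onto the stub is safe.

```bash
python3 -m jog '{"claw":[-0.4,-0.4,-0.4,-0.4,-0.4,-0.4,-0.4],"translation":[[-0.002,0.05,-0.001],[0,0.07,0],[0,0.07,0],[0,0.04,0],[0,0.02,0],[0,0,0],[0,0,0]],"turn":[0,0,0,0,0,0,0]}'
python3 -c "
from h import *
to(.593,.042,.114)
cv2.imwrite('pics/s6.png',cv2.resize(read_camera('side')[170:350,240:420,::-1],None,fx=3.3,fy=3.3))"
```

```text
clock: 11.25
position: [0.5941, 0.0408, 0.1453]
orientation: [-1.572, -0.0, 1.418]
wrist_force: [-0.7, 1.2, 0.0]
opening: 0.0645
pos [0.5941 0.0408 0.1453] yaw 81.26 f [-0.7  1.2  0. ] op 0.0645
units x,y,z [0.002  0.0626 0.0025] turn None
```

View pics/s6.png

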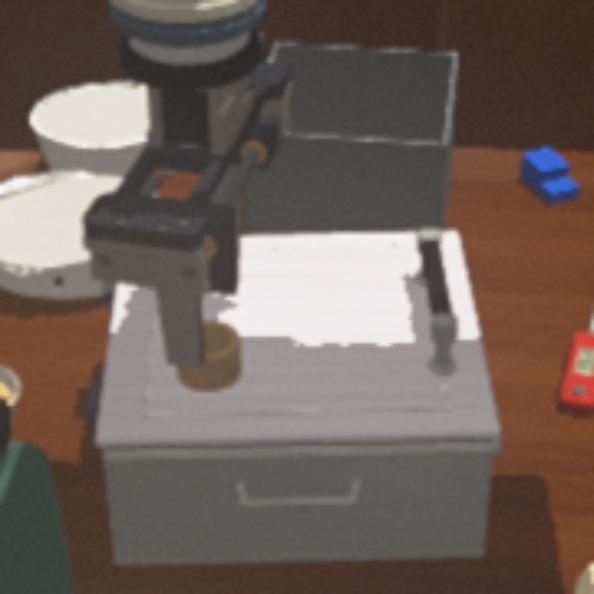

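```bash
python3 -c "
from h import *
for p in [(.5941+.15*.041,.0408+.041,.1453),(.593,.042,.135)]:
    u,v=proj('side',p);print((u-240)*3.3,(v-170)*3.3)"
python3 -m jog '{"claw":[-0.4,-0.4,-0.4,-0.4,1,1,1,1,1],"translation":[[0,0.025,0.002],[0,0.02,0],[0,0.0175,0],[0,0,0],[0,0,0],[0,0,0],[0,0,0],[0,0,0],[0,0,0]],"turn":[0,0,0,0,0,0,0,0,0]}' 15
```

```text
183.6682358705315 366.30101733382094
207.00210448819837 338.38884164861395
clock: 12.42
position: [0.5927, 0.0413, 0.1134]
orientation: [-1.571, -0.0, 1.419]
wrist_force: [-0.2, 0.6, 2.2]
opening: 0.0392
```

```bash
python3 -m jog '{"claw":[1,1,1,1,1],"translation":[[0,-0.04,0],[0,-0.08,0],[0,-0.09,0],[0,-0.08,0],[0,0,0]],"turn":[0,0,0,0,0]}'
python3 -c "
from h import *
to(.51,-.345,.255)"
```

```text
clock: 13.05
position: [0.5942, 0.0414, 0.2614]
orientation: [-1.576, -0.001, 1.419]
wrist_force: [-0.1, 0.2, 0.0]
opening: 0.0392
pos [0.5942 0.0414 0.2614] yaw 81.28 f [-0.1  0.2  0. ] op 0.0392
units x,y,z [-0.7894  0.0129  0.0493] turn None
```

```bash
python3 -m jog '{"claw":[1,1,1,1,1,1,1,1,1,1,1,1,1,1,1,1,1],"translation":[[-0.05,0,0.003],[-0.09,0,0.006],[-0.1,0,0.006],[-0.1,0,0.006],[-0.1,0,0.006],[-0.1,0,0.006],[-0.1,0,0.006],[-0.09,0,0.006],[-0.06,0,0.004],[0,0,0],[0,0.06,0],[0,0.08,0],[0,0.08,0],[0,0.08,0],[0,0.03,0],[0,0,0],[0,0,0]],"turn":[0,0,0,0,0,0,0,0,0,0,0,0,0,0,0,0,0]}'
python3 -c "
from h import *
to(.51,-.345,.09)
cv2.imwrite('pics/s7.png',cv2.resize(read_camera('side')[150:350,240:440,::-1],None,fx=3,fy=3))"
```

```text
clock: 15.18
position: [0.5093, -0.3458, 0.0945]
orientation: [-1.573, 0.001, 1.419]
wrist_force: [0.6, -0.5, -0.5]
opening: 0.0387
pos [ 0.5093 -0.3458  0.0945] yaw 81.29 f [ 0.6 -0.5 -0.5] op 0.0387
units x,y,z [ 0.0018  0.0091 -0.0011] turn None
```

View pics/s7.png

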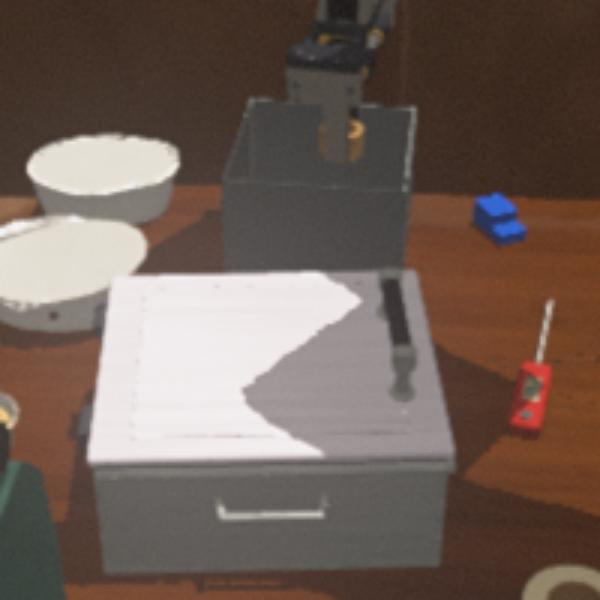

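The lid is clear and the stub is inside the bin at crop (342,140). Release and rise.

```bash
python3 -m jog '{"claw":[-0.15,-0.15,-0.15,-0.15,-0.15,-0.15,-0.15,-0.15,-0.15],"translation":[[0,0,0],[0,0,0],[0,0,0],[0,-0.06,0],[0,-0.09,0],[0,-0.09,0],[0,-0.09,0],[0,-0.03,0],[0,0,0]],"turn":[0,0,0,0,0,0,0,0,0]}'
python3 -c "
from h import *
to(.457,-.0215,.27,6.9)
cv2.imwrite('pics/t8.png',cv2.resize(read_camera('top')[180:340,180:460,::-1],None,fx=2.8,fy=2.8))"
```

```text
clock: 16.35
position: [0.5085, -0.3456, 0.2734]
orientation: [-1.572, 0.001, 1.419]
wrist_force: [0.6, 0.4, 0.9]
opening: 0.0528
pos [ 0.5085 -0.3456  0.2734] yaw 81.28 f [0.6 0.4 0.9] op 0.0528
units x,y,z [0.6251 0.0067 0.2001] turn 1.2397
```

View pics/t8.png

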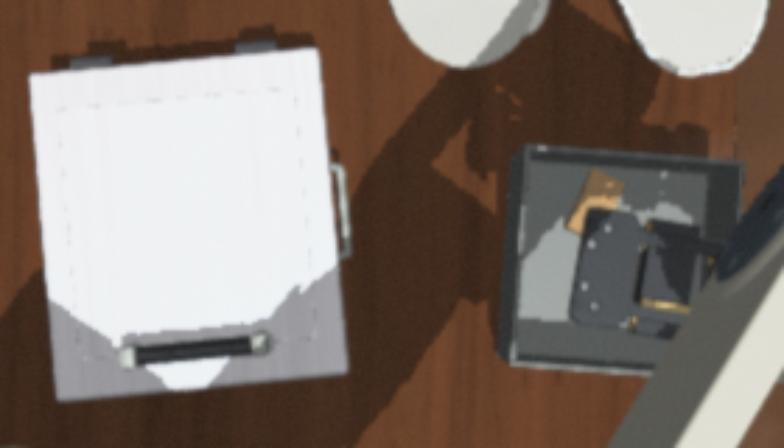

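The lid is empty, the handle is unmoved and the offcut is still in the bin. The gripper hides the stub for now. Next: translate, then turn.

```bash
python3 -m jog '{"claw":[-0.15,-0.15,-0.15,-0.15,-0.15,-0.15,-0.15,-0.15,-0.15,-0.15,-0.15,-0.15,-0.15,-0.15,-0.15,-0.15,-0.15,-0.15],"translation":[[0.045,0,0.014],[0.08,0,0.026],[0.09,0,0.029],[0.09,0,0.029],[0.09,0,0.029],[0.09,0,0.029],[0.08,0,0.026],[0.06,0,0.018],[0,0,0],[0,0,0],[0,0,0],[0,0,0],[0,0,0],[0,0,0],[0,0,0],[0,0,0],[0,0,0],[0,0,0]],"turn":[0,0,0,0,0,0,0,0,0,0.155,0.155,0.155,0.155,0.155,0.155,0.155,0.155,0]}'
python3 -c "
from h import *
to(.457,-.0215,.16,6.9)
cv2.imwrite('pics/t9.png',cv2.resize(read_camera('top')[180:380,180:460,::-1],None,fx=2.8,fy=2.8))
cv2.imwrite('pics/s9.png',cv2.resize(read_camera('side')[150:350,240:440,::-1],None,fx=3,fy=3))"
```

```text
clock: 18.65
position: [0.4562, -0.0219, 0.2722]
orientation: [-1.571, 0.002, 0.121]
wrist_force: [0.4, -0.8, 0.4]
opening: 0.0524
pos [ 0.4562 -0.0219  0.2722] yaw 6.92 f [ 0.4 -0.8  0.4] op 0.0524
units x,y,z [0.0016 0.2244 0.0006] turn 0.0004
```

View pics/t9.png

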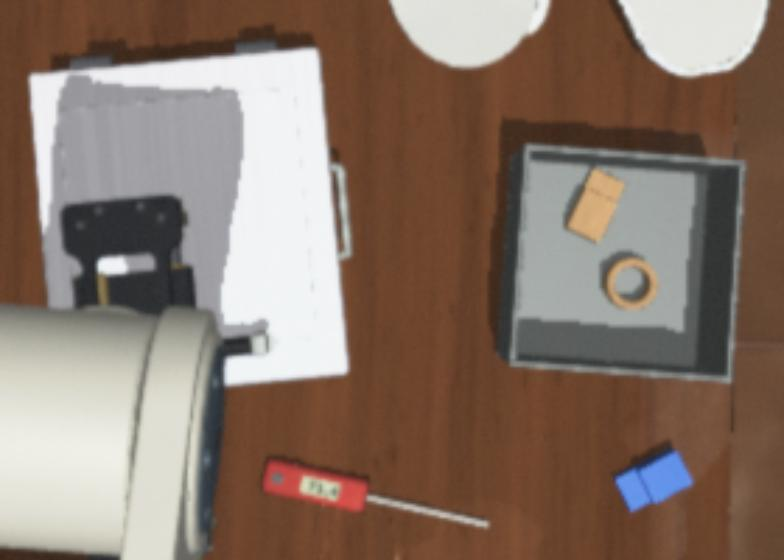

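View pics/s9.png

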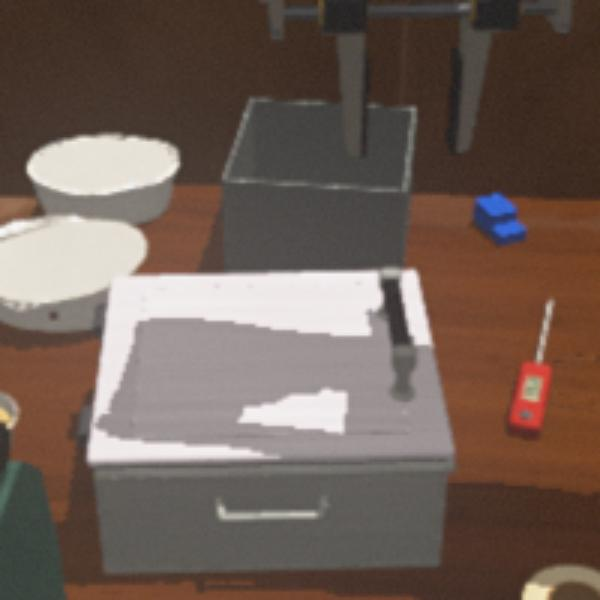

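Both scraps lie in the bin, with the stub at crop (630,283). The jaws straddle the bar line. Descend.

```bash
python3 -m jog '{"claw":[-0.15,-0.15,-0.15,-0.15,-0.15,-0.15],"translation":[[0.0015,0.04,0],[0,0.06,0],[0,0.06,0],[0,0.05,0],[0,0.02,0],[0,0,0]],"turn":[0,0,0,0,0,0]}'
python3 -c "
from h import *
to(.457,-.0215,.120,6.9)
cv2.imwrite('pics/s10.png',cv2.resize(read_camera('side')[190:340,280:430,::-1],None,fx=4,fy=4))"
```

```text
clock: 19.5
position: [0.4573, -0.0214, 0.1578]
orientation: [-1.571, 0.001, 0.121]
wrist_force: [-0.4, 0.2, 0.3]
opening: 0.0531
pos [ 0.4573 -0.0214  0.1578] yaw 6.95 f [-0.4  0.2  0.3] op 0.0531
units x,y,z [-0.0007  0.0756 -0.0001] turn 0.0008
```

View pics/s10.png

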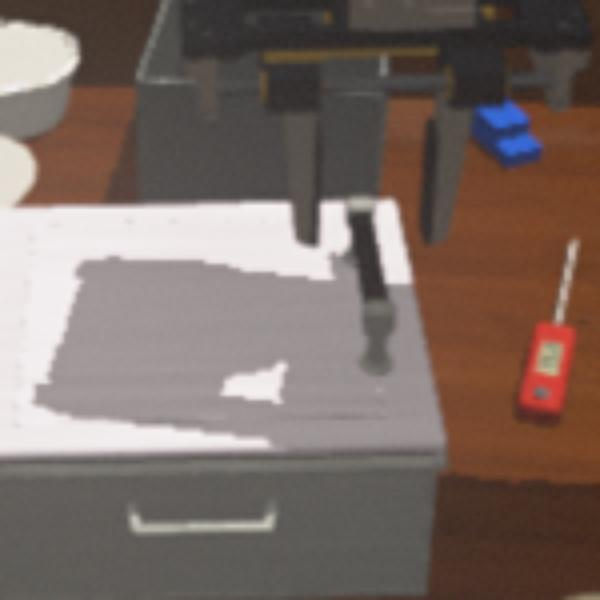

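```bash
python3 -m jog '{"claw":[-0.15,-0.15,-0.15,-0.15,0.4,1,1,1,1],"translation":[[0,0.025,0],[0,0.025,0],[0,0.025,0],[0,0,0],[0,0,0],[0,0,0],[0,0,0],[0,0,0],[0,0,0]],"turn":[0,0,0,0,0,0,0,0,0]}' 12
python3 -c "
from h import *
to(.457,-.0215,.120,6.9)
cv2.imwrite('pics/s11.png',cv2.resize(read_camera('side')[190:340,280:430,::-1],None,fx=4,fy=4))"
```

```text
clock: 20.68
position: [0.4566, -0.0214, 0.1206]
orientation: [-1.571, 0.002, 0.12]
wrist_force: [-4.1, -1.9, 5.4]
opening: 0.0136
pos [ 0.4566 -0.0214  0.1206] yaw 6.9 f [-4.1 -1.9  5.4] op 0.0136
units x,y,z [ 0.0009  0.0013 -0.0002] turn -0.0001
```

View pics/s11.png

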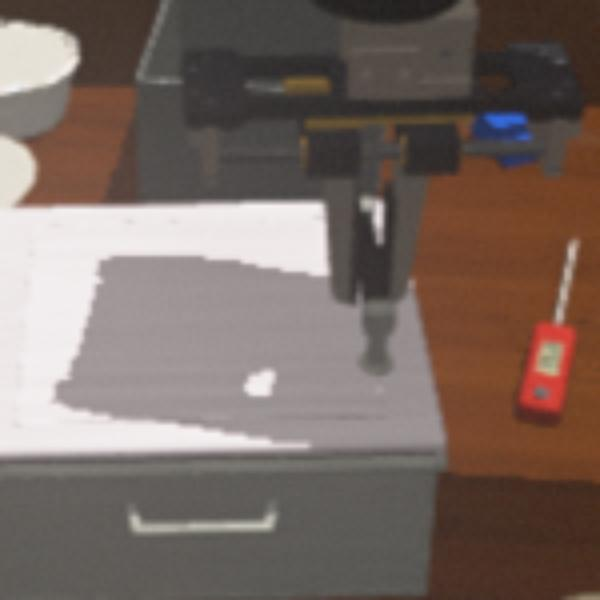

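The bar is gripped at 13.6 mm with its end block free. Raise the grip force and pull in small steps.

```bash
python3 -m jog '{"claw":[1,1,1,1,1,1],"translation":[[0,0,0],[0,0,0],[0,-0.002,0],[0,-0.002,0],[0,-0.002,0],[0,0,0]],"turn":[0,0,0,0,0,0]}' 50; python3 -c "
from h import *
to(.457,-.0215,.120,6.9)"
```

```text
clock: 21.48
position: [0.457, -0.0214, 0.1232]
orientation: [-1.571, 0.001, 0.12]
wrist_force: [-1.1, -1.7, -13.4]
opening: 0.0125
pos [ 0.457  -0.0214  0.1232] yaw 6.89 f [ -1.1  -1.7 -13.4] op 0.0125
units x,y,z [ 0.      0.0064 -0.0003] turn -0.0002
```

```bash
for i in 1; do python3 -m jog '{"claw":[1,1,1],"translation":[[0,-0.002,0],[0,-0.001,0],[0,0,0]],"turn":[0,0,0]}'; done; python3 -m jog '{"claw":[1,1,1],"translation":[[0,-0.001,0],[0,-0.001,0],[0,0,0]],"turn":[0,0,0]}'
```

```text
clock: 21.85
position: [0.4574, -0.0213, 0.1252]
orientation: [-1.571, 0.0, 0.12]
wrist_force: [-1.7, -1.3, -9.0]
opening: 0.0127
clock: 22.22
position: [0.4576, -0.0213, 0.1262]
orientation: [-1.571, -0.0, 0.12]
wrist_force: [-2.4, -2.8, -8.4]
opening: 0.0126
```

```bash
python3 -m jog '{"claw":[1,1,1,1],"translation":[[0,-0.001,0],[0,-0.001,0],[0,-0.001,0],[0,0,0]],"turn":[0,0,0,0]}'
```

```text
clock: 22.72
position: [0.458, -0.0213, 0.1278]
orientation: [-1.571, -0.001, 0.12]
wrist_force: [0.2, -0.5, -6.1]
opening: 0.0128
```

The force fell from 13.4 to about 6 N after 7 mm, so the seal probably let go while held. I'll lift a little more along the arc, then look.

```bash
python3 -m jog '{"claw":[1,1,1,1,1],"translation":[[0.002,-0.003,0],[0.001,-0.003,0],[0.001,-0.003,0],[0.001,-0.003,0],[0,0,0]],"turn":[0,0,0,0,0]}'
python3 -c "
from h import *
to(.457,-.0215,.120,6.9)
cv2.imwrite('pics/s12.png',cv2.resize(read_camera('side')[190:340,280:430,::-1],None,fx=4,fy=4))"
```

```text
clock: 23.35
position: [0.4594, -0.0211, 0.1337]
orientation: [-1.571, 0.001, 0.12]
wrist_force: [-5.7, -2.7, -3.0]
opening: 0.013
pos [ 0.4594 -0.0211  0.1337] yaw 6.89 f [-5.7 -2.7 -3. ] op 0.013
units x,y,z [-0.0048  0.0274 -0.0002] turn -0.0002
```

View pics/s12.png

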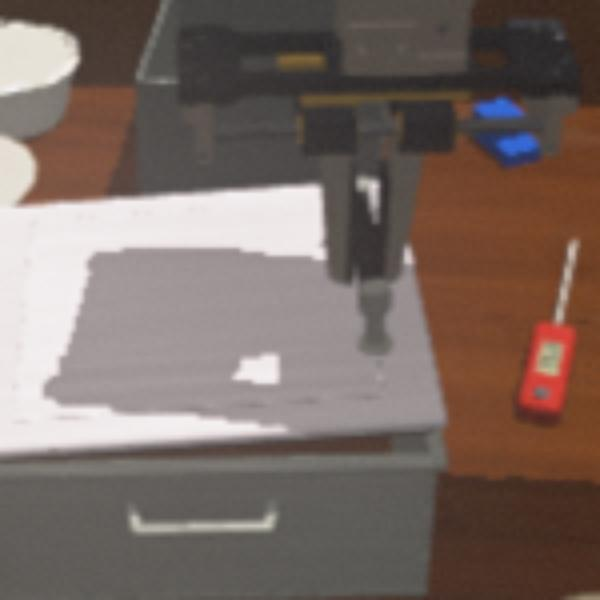

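The side view shows the lid open at its front by about 1.5 cm, with the bar in the jaws at crop (370,230). Continue slowly.

```bash
python3 -m jog '{"claw":[1,1,1,1,1,1,1,1,1,1,1,1,1],"translation":[[0,-0.003,0],[0.001,-0.004,0],[0.001,-0.004,0],[0.001,-0.004,0],[0.001,-0.004,0],[0.001,-0.004,0],[0.001,-0.004,0],[0.001,-0.004,0],[0.001,-0.004,0],[0.0015,-0.004,0],[0.001,-0.003,0],[0.001,-0.002,0],[0,0,0]],"turn":[0,0,0,0,0,0,0,0,0,0,0,0,0]}'
python3 -c "
from h import *
to(.457,-.0215,.120,6.9)
cv2.imwrite('pics/s13.png',cv2.resize(read_camera('side')[190:340,260:410,::-1],None,fx=4,fy=4))
cv2.imwrite('pics/t13.png',read_camera('top')[:,:,::-1])"
```

```text
clock: 25.02
position: [0.4659, -0.0204, 0.1557]
orientation: [-1.571, -0.0, 0.12]
wrist_force: [-3.8, -2.2, -2.9]
opening: 0.0125
pos [ 0.4659 -0.0204  0.1557] yaw 6.88 f [-3.8 -2.2 -2.9] op 0.0125
units x,y,z [-0.018   0.0714 -0.0001] turn -0.0003
```

View pics/s13.png

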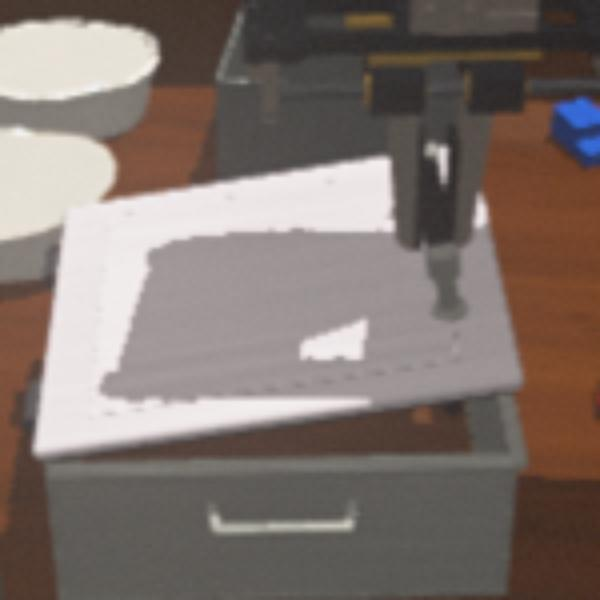

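View pics/t13.png

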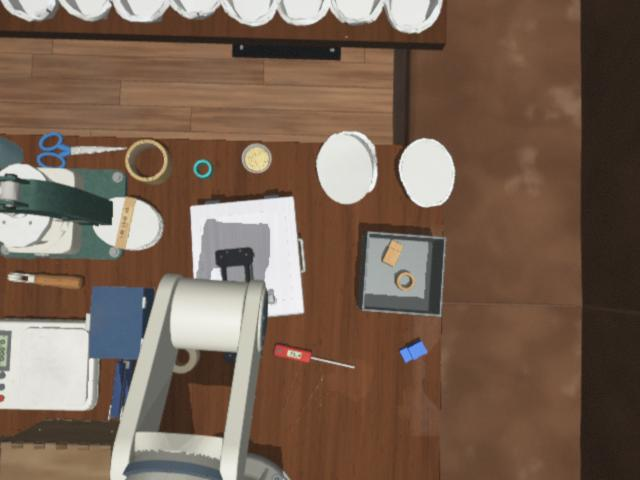

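```bash
python3 -c "
from h import *
a=np.radians(6.9);R=np.array([[np.cos(a),-np.sin(a)],[np.sin(a),np.cos(a)]])
for th in (0,.13,.15,.16,.17,.18,.19):
  for h in (10,0):
    x=122-240*np.cos(th)+h*np.sin(th); z=99+h*np.cos(th)+240*np.sin(th)
    for y in (105,):
      p=R@np.array([x,y])/1e3+[.5461,-.0106]; u,v=proj('side',(*p,z/1e3)); print(th,h,round((u-260)*4,1),round((v-190)*4,1))
s=cv2.imread('pics/s13.png');cv2.imwrite('pics/s13z.png',cv2.resize(s[330:480,400:560],None,fx=4,fy=4))
s=cv2.imread('pics/side0.png')[190:340,260:410];s=cv2.resize(s,None,fx=4,fy=4);cv2.imwrite('pics/s0z.png',cv2.resize(s[400:550,400:560],None,fx=4,fy=4))
print(observe()['clock'])"
```

```text
0 10 528.0 441.3
0 0 526.6 457.0
0.13 10 525.6 391.4
0.13 0 526.9 407.5
0.15 10 524.4 383.6
0.15 0 526.2 399.8
0.16 10 523.8 379.7
0.16 0 525.7 395.9
0.17 10 523.1 375.8
0.17 0 525.2 392.1
0.18 10 522.3 371.9
0.18 0 524.7 388.2
0.19 10 521.5 368.0
0.19 0 524.1 384.3
25.125
```

View pics/s13z.png

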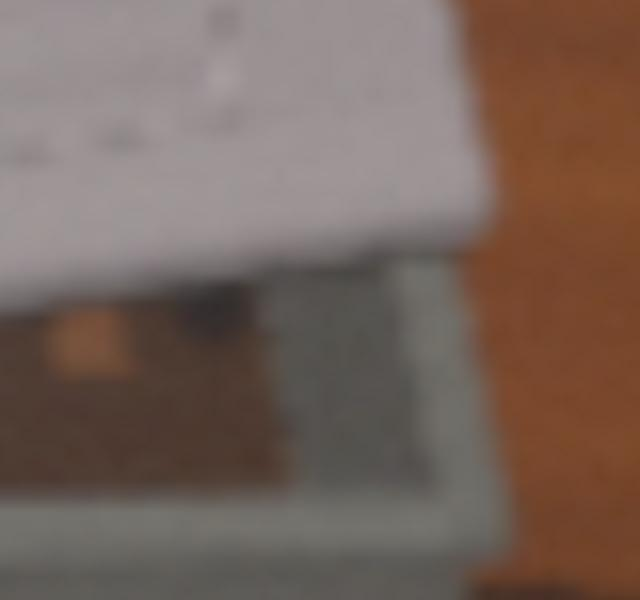

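View pics/s0z.png

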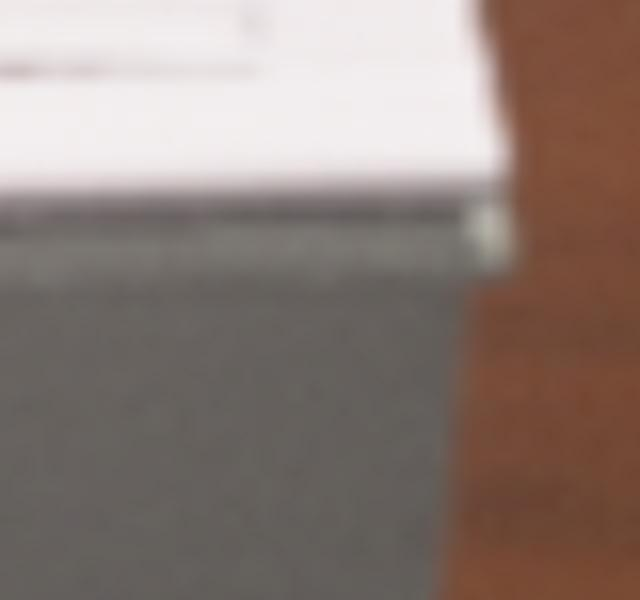

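The corner shift in the side view gives a lid angle of about 0.155 rad, a gap of about 37 mm. I'll lift roughly 3 mm more and let it settle.

```bash
python3 -m jog '{"claw":[1,1,1,1,1,1],"translation":[[0.001,-0.003,0],[0.0005,-0.003,0],[0,0,0],[0,0,0],[0,0,0],[0,0,0]],"turn":[0,0,0,0,0,0]}'
python3 -c "
from h import *
to(.457,-.0215,.120,6.9);print(np.abs(observe()['dq']).max())
s=read_camera('side')[190:340,260:410,::-1].copy();s=cv2.resize(s,None,fx=4,fy=4)
cv2.imwrite('pics/s14z.png',cv2.resize(s[330:480,400:560],None,fx=4,fy=4));cv2.imwrite('pics/s14.png',s)"
```

```text
clock: 25.88
position: [0.467, -0.0202, 0.1587]
orientation: [-1.571, -0.001, 0.12]
wrist_force: [1.8, -0.1, -5.0]
opening: 0.0128
pos [ 0.467  -0.0202  0.1587] yaw 6.88 f [ 1.8 -0.1 -5. ] op 0.0128
units x,y,z [-0.0201  0.0774 -0.0002] turn -0.0003
0.0007162364286583244
```

View pics/s14z.png

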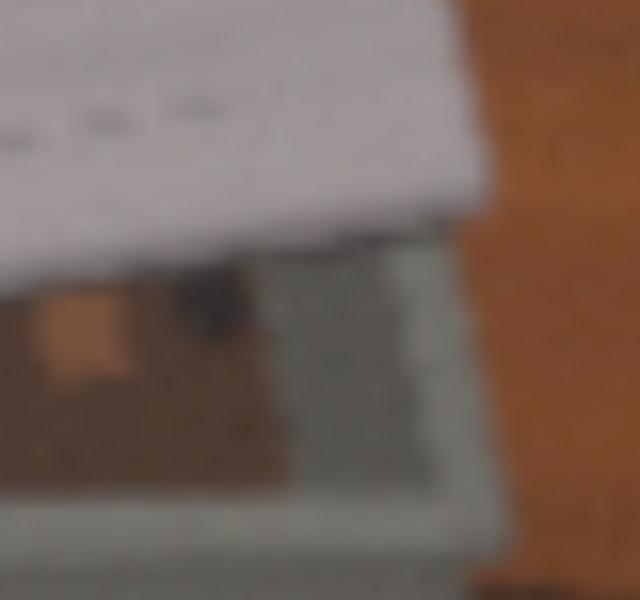

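View pics/s14.png

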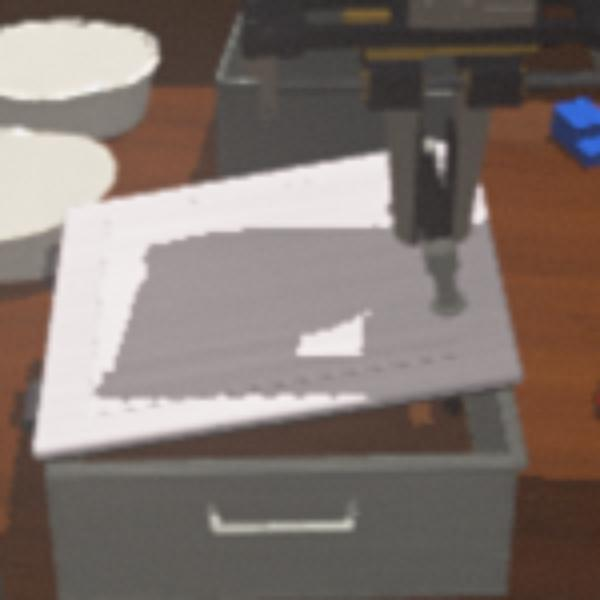

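The edge rose about 6.5 crop px more, giving an angle of about 0.17 rad. I'll hold a second to confirm there's no creep.

```bash
python3 -m jog '{"claw":[1,1,1,1,1,1,1,1],"translation":[[0,0,0],[0,0,0],[0,0,0],[0,0,0],[0,0,0],[0,0,0],[0,0,0],[0,0,0]],"turn":[0,0,0,0,0,0,0,0]}'
python3 -c "
from h import *
s=read_camera('side')[190:340,260:410,::-1].copy();s=cv2.resize(s,None,fx=4,fy=4)
o=cv2.imread('pics/s14.png');print('diff in lid-edge/handle zones',np.abs(s[300:430,380:540].astype(int)-o[300:430,380:540]).mean(),np.abs(s.astype(int)-o).mean())
cv2.imwrite('pics/s15.png',s)"
```

```text
clock: 26.92
position: [0.467, -0.0202, 0.1587]
orientation: [-1.571, -0.001, 0.12]
wrist_force: [4.5, -0.8, -7.8]
opening: 0.0128
diff in lid-edge/handle zones 0.9458333333333333 0.9570388888888889
```

```bash
python3 -c "
from bench import *
print(sign_off())"
```

```text
the job is handed in; nothing more can be done
None
```

The job is handed in at about 27 s. Both scraps are in the bin, and the gripper is holding the lid still with its front edge about 4 cm open.

- **Scraps:** I put the offcut and then the tube stub into the waste bin while the lid was shut. The top view shows both inside it.
- **Lid:** I gripped the bar and pulled in 0.5–1 mm steps at 50 N grip. The largest pull I read was about 13 N, and after about 7 mm of lift the pull had dropped to about 6 N without a jump. I then raised the lid slowly along its arc.
- **Opening:** The front corner in the side view gives about 0.17 rad, or roughly 4 cm. The tool rose 38 mm, while the arc needs 35 mm at the handle. I take the difference to be 2–3 mm of slip in the grip.
- **Holding:** Over the last second the tool pose did not change and the picture differed only by noise.
- **Disagreement:** The last force reading was about 8 N down, more than the 2 N expected from the lid's weight. It varied between readings while nothing moved, and I did not find out why.
- **Other things on the table:** The pots, trays and look-alikes appeared where they started in the last top view.

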